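Pass a carton over the spring stop of a packing lane

TASK

Press the long spring pedal between the lane's rails down with the fingertips, at its free part behind the carton, and, keeping it held fully down, push the carton along the rails over the sunken stop posts until it rests against the upright plate at the lane's end. Let the pedal up only when the whole carton is past the posts, so that they spring back up behind it; end clear of everything. The carton is only pushed, never lifted or tipped, and the other things on the bench stay where they are.

Things in the scene. Friction and masses are not known exactly. Their poses are not given: they have to be found in the camera images.
- lane: fixed carton lane on a 200 x 430 mm base plate. Frame: origin on the bench top, z up, y along the lane the way the carton goes, x across. Runs from y = -250 (open entry end) to +177 mm. Two rails: tops at z = 50 mm, 24 mm wide, centred at x = -54 and +54, leaving an 84 mm gap between. Side guides: inner faces at x = -89 and +89, 8 mm thick, tops at z = 68
- lane_end (a point): middle of the face of the upright end plate that the carton comes to rest against, at rail height: lane frame x = 0, y = 165, z = 50 mm. The plate spans the lane, its top at z = 85. With the carton against it the carton's centre is at y = 105 mm in the lane's frame
- stop (a joint): how far the spring pedal with its stop posts is pressed, in m: 0 = up, 0.015 = fully down at its stop. Moves straight down as one piece wherever along it one presses, and springs back when let go; about 4 N starts it, about 8 N holds it fully down. The posts are clear of the carton's underside from about 0.011 on
- pedal_top (a point): centre of the pedal's top face; moves with it. A flat steel bar 44 mm wide, midway between the rails, from y = -245 to +70 mm in the lane's frame; its top is at z = 46 mm when up, 31 when fully down. It runs on under the carton and between the posts, so a fingertip can press it behind the carton and slide along it, still pressing, all the way
- posts_top (a point): point midway between the tops of the two steel stop posts, which are one piece with the pedal and move with it: at x = -76 and +76 mm, y = 13 to 27 mm in the lane's frame, 14 mm wide, just outside the rails. Tops at z = 60 mm when up (10 mm above the rails, blocking the carton), 45 when fully down
- carton_center (a point): centre of the flat closed cardboard carton on the rails: 170 mm across the lane, 120 along it, 40 high, 0.25 to 0.5 kg; centre at z = 70 mm in the lane's frame, axes as the lane's. It starts with its front face 18 to 68 mm short of the posts; 70 to 120 mm of pedal is then free behind it
- spare_carton: bystander: a second flat carton of the same size (170 x 120 x 40 mm), on the bench top to the robot's left; leave alone. Origin: centre of its underside
- small_box: bystander: little cardboard box 70 x 50 x 35 mm beside the lane, on its far side; origin: centre of underside
- tape_roll: bystander: roll of brown tape lying flat, 100 mm across, 48 mm high, on the robot's side of the lane; origin: centre of underside
- label_roll: bystander: white label roll lying flat, 70 mm across, 40 mm high, just beyond the lane's entry end; origin: centre of underside
- pin_jar: bystander: clear jar, 56 mm across, 80 mm high, beside the lane on its far side; origin: centre of underside
- pen_cup: bystander: black cup, 70 mm across, 90 mm high, at the right beyond the lane's entry end; origin: centre of underside
- scanner: bystander: hand scanner lying on the bench, about 150 x 60 x 34 mm, near left; origin: underside of its handle
Things that resemble listed ones, but are neither listed nor needed, are in the scene too. Leave any green or pink look-alike of the part that bears carton_center alone.

How it is judged:
By the outcome, as a careful person would: the job done as asked, in the order asked, and still so for the second after the job is handed in, with the robot touching nothing.
It also fails if it takes over 37 s, if anything falls off the work surface, if the arm or the gripper's body presses on something with over 40 N, if the wrist force passes 120 N, or if a joint passes its speed limit or range.

ROBOT

A 7-joint arm with a two-finger parallel gripper is mounted at the origin on the work surface. World frame = base frame: x ahead of the robot, y to its left, z up, the work surface at z = 0. Lengths are in m, angles in rad, forces in N, time in s.
With the tool pointing down it reaches from about 0.35 to 0.9 m from the base axis. Payload 8.1 kg.
Tool frame: the origin (TCP) lies on the centre line of the jaws, within the pads' length; the fingertips stand 14 mm ahead of it and the grasp point (between the pads) lies 5 mm behind it; z points along the fingers, y is the direction in which the jaws open and shut (so a half turn about z gives the same grasp; the last joint's range is limited). The gripper opens to 92 mm and grips with 3 to 60 N. Pads are 19 mm wide; open, the fingers measure 130 mm over their backs; the gripper's body (75 mm by 190 mm) begins 47 mm behind the grasp point.
Start: joints at [-1.205, 0.434, 0.025, 1.573, -0.012, 1.134, -0.075], TCP at [0.282, 0.558, 0.241] pointing down, gripper open.
Joint ranges: [-2.62, 2.62], [-0.44, 2.09], [-1.27, 1.32], [0.08, 2.57], [-1.32, 4.46], [0.12, 2], [-2.74, 2.74]. Speed limits (rad/s): [2.22, 2.22, 3.01, 3.01, 3.14, 3.14, 3.14].

INTERFACE

Orientations are given as a rotation vector (axis times angle).
In Python, from cell import arm, optics gives the robot as it stands.
- The arm moves only by the shell command python3 -m creep 'ROWS' [FORCE]. ROWS is JSON, a list of rows, each an object with "translation": the shift along the tool's x, y, z in m, a list of three; "rot": the turn, a rotation vector about the tool's x, y, z in degrees, a list of three; "jaw": the finger opening in m, from 0 to 0.0918. In form: [{"translation": [x, y, z], "rot": [wx, wy, wz], "jaw": jaw}, ...]. A call has 1 to 12 rows; each row shifts and turns the commanded pose from where the row before left it, along the tool's axes as they then stand; what a row does not reach is not made up. A row lasts 1/12 s, in which the tool goes at most 41.7 mm and 7.16 degrees, less where a joint would pass 70% of its speed; a pose out of reach is approached as far as the arm can. A call is refused whole if a number of a shift passes 0.0417 or a number of a turn 7.16, either way. A call with a gripper value outside its range is refused whole. The fingers move at their own pace and stop on an object; FORCE is the grip in N (left out, the last holds). Time passes only in rows, so rows that do not move let the fingers close. It gives the time, the measured TCP pose, the force and the opening at its end, in the units of the state.
- arm.observe(): the state, without advancing time (a new reading comes with each control period).
- optics.get_image(name): name is "side" or "top"; returns the picture (480x640x3 uint8, red, green, blue); there is no depth.
- optics.camera_info(name): a dict with "fx", "fy", "cx", "cy" (pixels), "R" (3x3) and "t" (3): a world point X has camera coordinates R X + t. Camera axes: x right, y down, z forward; pixel columns grow to the right and rows downward; lengths in m; the calibration is good to about 2 mm. A picture is of the moment at which its call begins. camera_info takes no time and is no camera call.
- arm.sign_off(): hands the job in, once; it reports no verdict.
Trained networks look in the newest picture that a camera, given by its name, has taken for a name from the list of things; names that differ only in an ending like _2 or _b are one class to them, and where a whole thing is asked for, a point or a joint stands for the part that bears it (a point fixed in the world has none). Each returns a list of dicts, best first, with "score" (0 to 1); they miss things now and then, are a little off and sometimes report something else, mostly with a low value. They report only what shows in the picture. A call takes as long as a camera call. They do not tell look-alikes from the thing itself.
- optics.boxes_of(camera, thing): "location" ([column, row] in pixels, amid what is visible of it).
- optics.pinpoint(camera, thing): "location" ([column, row] in pixels: a listed point, or the origin of a listed thing).
The state is a dict: "clock": time; "joints": joint angles; "dq": joint speeds; "joint_efforts": joint torques, N m; "position": TCP position; "ee_rot": TCP orientation; "force": force on the tool from outside, world axes, zero at the start; "ft_torque": the same for the moment, N m; "width": opening from 0.0 (shut) to 1.0 (fully open).
Only numpy, scipy, OpenCV 4.12 (cv2) and the standard library are available. Lean on these libraries where they do the work, as an engineer would, in place of code of your own. Each camera call takes 0.05 s, during which the arm holds its last target.

## Working session

There is one attempt and no reset: what is moved stays moved. The work goes in short steps, Python scripts to look and compute and a shell command to move; the robot and the scene stay as the last step left them, time stands still between calls to the robot, and variables do not carry over. Pictures are saved under pics/ and viewed, and the job is handed in when it is done.

```bash
ls; mkdir -p pics; python3 - <<'E'
from cell import arm, optics
import cv2
print(arm.observe())
for n in("side","top"):
    im=optics.get_image(n); cv2.imwrite(f"pics/{n}0.png",im[:,:,::-1])
    print(n,optics.camera_info(n))
    for t in("lane_end","pedal_top","posts_top","carton_center"):
        print(t,[(r['score'],r['location']) for r in optics.pinpoint(n,t)][:4])
E
```

```text
pics
{'clock': 0.0, 'joints': array([-1.20462901,  0.43524314,  0.02496256,  1.57406971, -0.01156829,
        1.13399781, -0.0751221 ]), 'dq': array([ 0.00212493,  0.00095117, -0.00108708, -0.00042401, -0.00015488,
        0.00018196, -0.00020795]), 'joint_efforts': array([-7.37072914e-04, -6.67850089e+01,  9.84572768e-01, -3.14469516e+01,
       -6.04530377e-02,  4.23865614e-02,  1.94753261e-04]), 'position': array([0.28220382, 0.55712733, 0.23994291]), 'ee_rot': array([-7.29672843e-01, -3.05547322e+00,  2.45169887e-03]), 'force': array([-0.75975055,  0.59065735,  0.48925833]), 'ft_torque': array([0.00721196, 0.00876318, 0.01066159]), 'width': 1.001783468605717}
side {'fx': 508.39827276535004, 'fy': 508.39827276535004, 'cx': 320.59280643607184, 'cy': 235.8404732419821, 'R': array([[ 0.80329258, -0.59555269,  0.00616656],
       [-0.33275474, -0.45736478, -0.82467675],
       [ 0.49395882,  0.66040476, -0.56557072]]), 't': array([-0.37960499,  0.23299296,  0.91571781])}
lane_end [(0.72, [315.4, 203.1])]
pedal_top []
posts_top [(0.94, [337.4, 228.7])]
carton_center [(0.6, [359.9, 252.8]), (0.59, [144.1, 243.3]), (0.56, [294.1, 414.0])]
top {'fx': 554.2113259959855, 'fy': 554.2113259959855, 'cx': 320.82788285769453, 'cy': 241.23181534819173, 'R': array([[-0.01038965, -0.99991968,  0.00725923],
       [-0.99501832,  0.00961835, -0.09922718],
       [ 0.09914939, -0.008254  , -0.99503833]]), 't': array([5.79239915e-04, 4.85000834e-01, 1.23304006e+00])}
lane_end [(0.73, [240.9, 195.8]), (0.73, [457.8, 248.8])]
pedal_top []
posts_top [(0.86, [306.6, 209.7])]
carton_center [(0.94, [454.8, 369.8]), (0.73, [351.3, 227.0]), (0.63, [183.2, 384.8])]
```

View pics/side0.png

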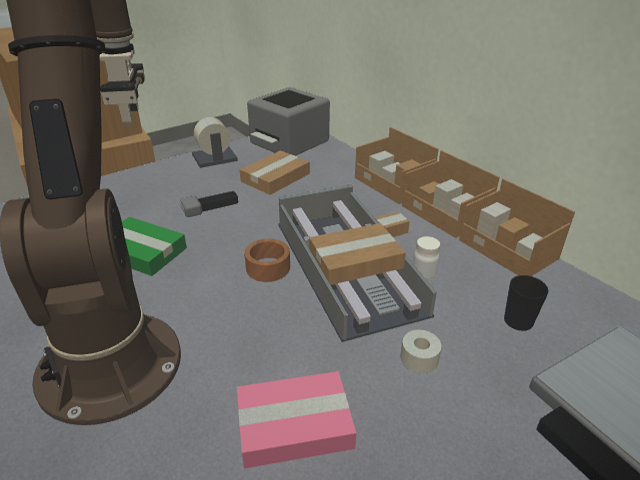

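View pics/top0.png

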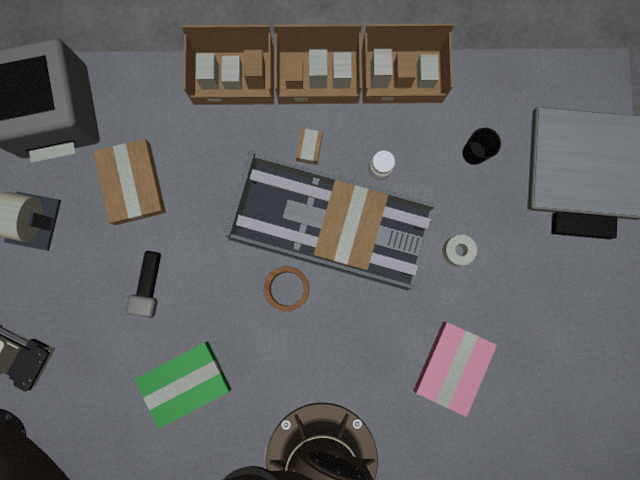

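The brown carton sitting on the rails, at top (351,225) and side (358,252), is the carton meant. Green at top (183,385) and pink at (456,369) are look-alikes, and brown at (130,182) is the spare. The next step is an enlarged crop to confirm this and to get lane features.

```bash
python3 - <<'E'
import cv2
im=cv2.imread("pics/top0.png")
cv2.imwrite("pics/top0c.png",cv2.resize(im[145:295,220:442],None,fx=3.6,fy=3.6,interpolation=cv2.INTER_CUBIC))
E
```

```text
(no output)
```

View pics/top0c.png

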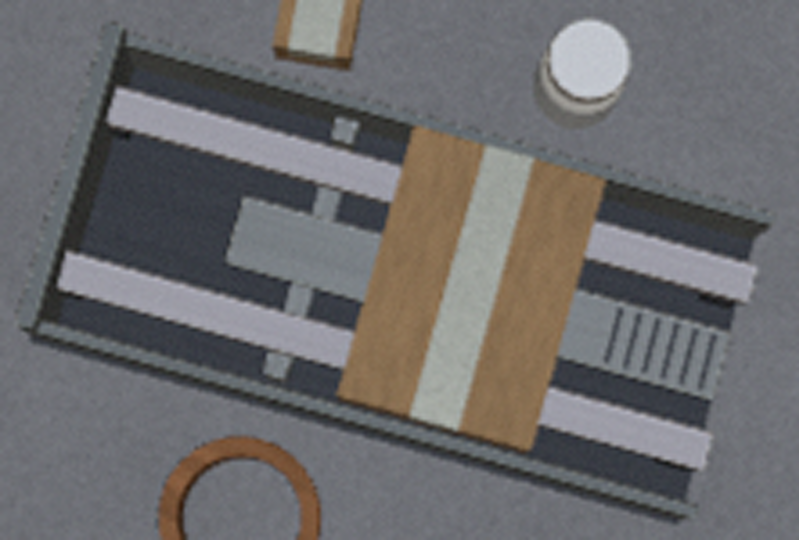

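```bash
cat > h.py <<'E'
import numpy as np
from cell import arm,optics
def proj(n,P):
    c=optics.camera_info(n);q=np.asarray(P)@c['R'].T+c['t']
    return np.c_[c['fx']*q[:,0]/q[:,2]+c['cx'],c['fy']*q[:,1]/q[:,2]+c['cy']]
def L2W(p,P):
    P=np.asarray(P,float);c,s=np.cos(p[2]),np.sin(p[2])
    return np.c_[p[0]+c*P[:,0]-s*P[:,1],p[1]+s*P[:,0]+c*P[:,1],P[:,2]]
E
python3 - <<'E'
from h import *
from scipy.optimize import least_squares
lp=np.array([[66,-250,50],[42,-250,50],[-42,-250,50],[-66,-250,50],[66,165,50],[42,165,50],[-42,165,50],[-66,165,50],[76,20,60],[-76,20,60]])/1e3
px=np.array([(757,267),(748,301),(712,435),(703,468),(115,88),(107,122),(67,253),(60,287),(345,131),(278,366)])/3.6+[220,145]
cp=np.array([[85,60,90],[85,-60,90],[-85,-60,90],[-85,60,90]])/1e3
cx=np.array([(415,127),(605,180),(530,450),(338,397)])/3.6+[220,145]
def pts(v): return np.r_[L2W(v,lp),L2W(v,cp+[v[4],v[3],0])]
f=lambda v:(proj("top",pts(v))-np.r_[px,cx]).ravel()
r=least_squares(f,[.5,0,.25,-.06,0],loss='soft_l1')
print(r.x,np.degrees(r.x[2]));print(f(r.x).reshape(-1,2).round(1).tolist())
v=r.x
print(proj("side",L2W(v,[[0,.165,.05],[0,.02,.06],[0,v[3],.07],[0,-.245,.046]])).round(1), proj("top",L2W(v,[[0,.165,.05],[0,.02,.06],[0,v[3],.07]])).round(1))
print(L2W(v,[[0,-.245,.046],[0,v[3],.07],[0,.165,.05]]))
# bystanders
for t in("tape_roll","label_roll","pin_jar","pen_cup","small_box"):
    for n in("top","side"): print(t,n,[(q['score'],q['location']) for q in optics.pinpoint(n,t)][:2])
print(arm.observe()['clock'])
E
```

```text
[ 0.53726214  0.00848866 -0.28509313 -0.0816006  -0.00112582] -16.334633058191294
[[0.4, -0.3], [0.2, 0.5], [0.6, -0.5], [0.4, 0.8], [0.4, -0.4], [-0.4, 0.3], [-0.0, -0.5], [-1.1, 0.4], [-0.3, -0.2], [-0.4, -0.0], [-0.3, -0.2], [0.2, -0.1], [0.4, 0.4], [-0.3, -0.1]]
[[316.7 204.7]
 [338.2 231.6]
 [356.  252.8]
 [389.6 310.6]] [[244.  196.9]
 [306.2 213.7]
 [350.7 225.6]]
[[ 0.46835667 -0.22662203  0.046     ]
 [ 0.51431223 -0.06981817  0.07      ]
 [ 0.58366787  0.16682851  0.05      ]]
tape_roll top [(0.87, [285.6, 285.3])]
tape_roll side [(0.96, [270.2, 269.9])]
label_roll top [(0.63, [459.0, 249.9])]
label_roll side [(0.71, [419.1, 360.5])]
pin_jar top [(0.75, [377.6, 169.6]), (0.18, [152.1, 276.2])]
pin_jar side [(0.77, [426.5, 269.0])]
pen_cup top [(0.68, [471.8, 154.4])]
pen_cup side [(0.71, [518.1, 321.7])]
small_box top [(0.84, [308.6, 147.1]), (0.38, [133.3, 184.1])]
small_box side [(0.65, [391.6, 230.6])]
1.0
```

The lane fit is good: residuals are under 1 px, the side camera agrees within about 3 px, and the front gap of 34.6 mm is in range. Next I work out the approach in tool axes.

```bash
cat >> h.py <<'E'
from scipy.spatial.transform import Rotation as Ro
V=np.array([0.53726,0.00849,-0.28509])
def show():
    s=arm.observe();T=Ro.from_rotvec(s['ee_rot']).as_matrix();M=Ro.from_euler('z',V[2]).as_matrix()
    p=M.T@(s['position']-[V[0],V[1],0]);tip=p+M.T@T[:,2]*.014
    print('t',round(s['clock'],2),'TCP lane mm',(p*1e3).round(1),'tip',(tip*1e3).round(1),'F lane',(M.T@s['force']).round(1),'w',round(float(s['width']),3))
    print('tool axes in lane (cols)\n',(M.T@T).round(3))
    print('q',s['joints'].round(2))
    return s,T,M,p
def to(target,tilt=5,flip=1):
    s,T,M,p=show()
    # desired: tool z=down, leaning; tool y along +-lane x
    z=np.array([0,np.sin(np.radians(tilt)),-np.cos(np.radians(tilt))]);y=np.array([flip,0,0.]);x=np.cross(y,z)
    D=M@np.c_[x,y,z]
    print('rot tool deg',np.degrees(Ro.from_matrix(T.T@D).as_rotvec()).round(2),'shift in cur tool',(T.T@(M@(np.array(target)/1e3-p))).round(4),'in goal tool',(D.T@(M@(np.array(target)/1e3-p))).round(4))
E
python3 - <<'E'
from h import *
to([0,-190,110],5,1);to([0,-190,110],5,-1)
E
```

```text
t 1.0 TCP lane mm [-399.   455.2  240.8] tip [-399.   455.2  226.8] F lane [ 0.2 -0.2  0. ] w 1.002
tool axes in lane (cols)
 [[-0.983  0.183  0.   ]
 [ 0.183  0.983  0.   ]
 [ 0.     0.    -1.   ]]
q [-1.2   0.43  0.03  1.57 -0.01  1.13 -0.08]
rot tool deg [-3.47  4.17 79.42] shift in cur tool [-0.5102 -0.5615  0.1307] in goal tool [-0.6542  0.399   0.074 ]
t 1.0 TCP lane mm [-399.   455.2  240.8] tip [-399.   455.2  226.8] F lane [ 0.2 -0.2  0. ] w 1.002
tool axes in lane (cols)
 [[-0.983  0.183  0.   ]
 [ 0.183  0.983  0.   ]
 [ 0.     0.    -1.   ]]
q [-1.2   0.43  0.03  1.57 -0.01  1.13 -0.08]
rot tool deg [  -4.38   -3.64 -100.46] shift in cur tool [-0.5102 -0.5615  0.1307] in goal tool [ 0.6542 -0.399   0.074 ]
```

```bash
python3 -m creep '[{"translation":[0,0,0],"rot":[-0.29,0.35,6.62],"jaw":0},{"translation":[0,0,0],"rot":[-0.29,0.35,6.62],"jaw":0},{"translation":[0,0,0],"rot":[-0.29,0.35,6.62],"jaw":0},{"translation":[0,0,0],"rot":[-0.29,0.35,6.62],"jaw":0},{"translation":[0,0,0],"rot":[-0.29,0.35,6.62],"jaw":0},{"translation":[0,0,0],"rot":[-0.29,0.35,6.62],"jaw":0},{"translation":[0,0,0],"rot":[-0.29,0.35,6.62],"jaw":0},{"translation":[0,0,0],"rot":[-0.29,0.35,6.62],"jaw":0},{"translation":[0,0,0],"rot":[-0.29,0.35,6.62],"jaw":0},{"translation":[0,0,0],"rot":[-0.29,0.35,6.62],"jaw":0},{"translation":[0,0,0],"rot":[-0.29,0.35,6.62],"jaw":0},{"translation":[0,0,0],"rot":[-0.29,0.35,6.62],"jaw":0}]' 10
python3 -c "
from h import *
to([0,-190,200])"
```

```text
clock: 2.0
position: [0.2825, 0.5575, 0.2408]
ee_rot: [-2.476, -1.843, -0.109]
force: [0.5, -0.3, -0.4]
width: 0.178
t 2.0 TCP lane mm [-398.9  455.2  240.8] tip [-398.9  456.5  226.9] F lane [ 0.5 -0.1 -0.4] w 0.178
tool axes in lane (cols)
 [[ 0.006  1.     0.   ]
 [ 0.996 -0.006  0.088]
 [ 0.088 -0.    -0.996]]
q [-1.42  0.39  0.33  1.67 -0.16  1.01 -1.33]
rot tool deg [ 0.   -0.06 -0.36] shift in cur tool [-0.6438  0.4029 -0.0162] in goal tool [-0.6463  0.3989 -0.0156]
```

```bash
for i in 1 ; do python3 -m creep '[{"translation":[-0.032,0.02,-0.001],"rot":[0,0,0],"jaw":0},{"translation":[-0.032,0.02,-0.001],"rot":[0,0,0],"jaw":0},{"translation":[-0.032,0.02,-0.001],"rot":[0,0,0],"jaw":0},{"translation":[-0.032,0.02,-0.001],"rot":[0,0,0],"jaw":0},{"translation":[-0.032,0.02,-0.001],"rot":[0,0,0],"jaw":0},{"translation":[-0.032,0.02,-0.001],"rot":[0,0,0],"jaw":0},{"translation":[-0.032,0.02,-0.001],"rot":[0,0,0],"jaw":0},{"translation":[-0.032,0.02,-0.001],"rot":[0,0,0],"jaw":0},{"translation":[-0.032,0.02,-0.001],"rot":[0,0,0],"jaw":0},{"translation":[-0.032,0.02,-0.001],"rot":[0,0,0],"jaw":0}]'; done
python3 -c "
from h import *
to([0,-190,200])"
```

```text
clock: 2.83
position: [0.3845, 0.1929, 0.2229]
ee_rot: [-2.471, -1.85, -0.11]
force: [0.3, 0.9, -0.3]
width: 0.006
t 2.83 TCP lane mm [-198.5  134.   222.9] tip [-198.5  135.2  208.9] F lane [ 0.1  0.9 -0.3] w 0.006
tool axes in lane (cols)
 [[ 0.     1.     0.   ]
 [ 0.996 -0.     0.089]
 [ 0.089  0.    -0.996]]
q [-0.99  0.09  0.5   2.12 -0.14  0.89 -0.7 ]
rot tool deg [ 0.01 -0.09 -0.01] shift in cur tool [-0.3247  0.1986 -0.0059] in goal tool [-0.3247  0.1985 -0.0055]
```

```bash
python3 -m creep '[{"translation":[-0.0325,0.0198,0],"rot":[0,0,0],"jaw":0},{"translation":[-0.0325,0.0198,0],"rot":[0,0,0],"jaw":0},{"translation":[-0.0325,0.0198,0],"rot":[0,0,0],"jaw":0},{"translation":[-0.0325,0.0198,0],"rot":[0,0,0],"jaw":0},{"translation":[-0.0325,0.0198,0],"rot":[0,0,0],"jaw":0},{"translation":[-0.0325,0.0198,0],"rot":[0,0,0],"jaw":0},{"translation":[-0.0325,0.0198,0],"rot":[0,0,0],"jaw":0},{"translation":[-0.0325,0.0198,0],"rot":[0,0,0],"jaw":0},{"translation":[-0.0325,0.0198,0],"rot":[0,0,0],"jaw":0},{"translation":[-0.0325,0.0198,0],"rot":[0,0,0],"jaw":0},{"translation":[0,0,0],"rot":[0,0,0],"jaw":0}]'
python3 -c "
from h import *
to([0,-190,75])"
```

```text
clock: 3.75
position: [0.4837, -0.1802, 0.1944]
ee_rot: [-2.483, -1.843, -0.106]
force: [0.1, 0.4, 0.4]
width: 0.008
t 3.75 TCP lane mm [   1.6 -196.1  194.4] tip [   1.7 -195.   180.4] F lane [-0.   0.4  0.4] w 0.008
tool axes in lane (cols)
 [[ 0.008  1.     0.004]
 [ 0.997 -0.009  0.083]
 [ 0.083  0.003 -0.997]]
q [-0.24  0.36  0.73  1.94 -0.39  0.98  0.39]
rot tool deg [ 0.22  0.23 -0.48] shift in cur tool [-0.0038 -0.0021  0.1194] in goal tool [-0.0043 -0.0016  0.1194]
```

```bash
python3 -m creep '[{"translation":[0,-0.002,0.024],"rot":[0,0,-0.4],"jaw":0},{"translation":[0,0,0.024],"rot":[0,0,0],"jaw":0},{"translation":[0,0,0.024],"rot":[0,0,0],"jaw":0},{"translation":[-0.002,0,0.024],"rot":[0,0,0],"jaw":0},{"translation":[-0.002,0,0.023],"rot":[0,0,0],"jaw":0},{"translation":[0,0,0],"rot":[0,0,0],"jaw":0}]'
python3 - <<'E'
from h import *
import cv2
to([0,-190,43])
a=optics.get_image("side")[170:350,250:470];b=optics.get_image("top")[145:295,220:442]
cv2.imwrite("pics/c1.png",np.vstack([cv2.resize(a,(480,393)),cv2.resize(b,(480,324))])[:,:,::-1][:600] if 0 else np.hstack([cv2.resize(a,(400,327)),cv2.resize(b,(400,327))])[:,:,::-1])
E
```

```text
clock: 4.25
position: [0.4809, -0.1639, 0.072]
ee_rot: [-2.461, -1.857, -0.103]
force: [-0.1, -0.1, 0.2]
width: 0.007
t 4.25 TCP lane mm [  -5.6 -181.3   72. ] tip [  -5.7 -180.    58.1] F lane [-0.1 -0.1  0.2] w 0.007
tool axes in lane (cols)
 [[-0.007  1.    -0.006]
 [ 0.996  0.007  0.087]
 [ 0.087 -0.005 -0.996]]
q [-0.14  0.53  0.59  2.06 -0.57  0.73  0.56]
rot tool deg [-0.32 -0.01  0.37] shift in cur tool [-0.0113  0.0057  0.0281] in goal tool [-0.0112  0.0056  0.0281]
```

View pics/c1.png

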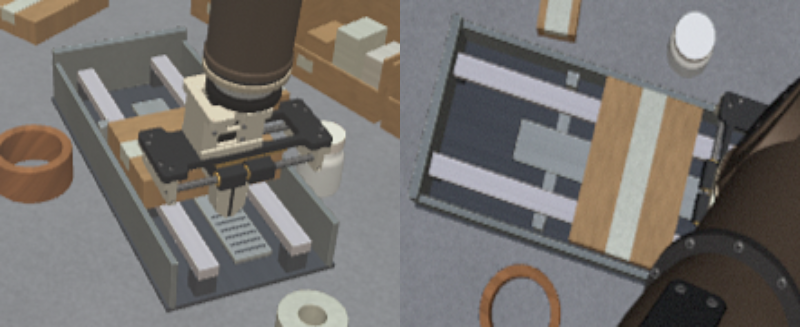

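The crop shows the closed fingertips just above the ribbed pedal between the rails (crop about 232,205), behind the carton. Now I centre and press.

```bash
python3 -m creep '[{"translation":[-0.004,0.005,0.004],"rot":[0,0,0.3],"jaw":0},{"translation":[-0.003,0,0.006],"rot":[0,0,0],"jaw":0},{"translation":[0,0,0.006],"rot":[0,0,0],"jaw":0},{"translation":[0,0,0.006],"rot":[0,0,0],"jaw":0},{"translation":[0,0,0.004],"rot":[0,0,0],"jaw":0},{"translation":[0,0,0],"rot":[0,0,0],"jaw":0},{"translation":[0,0,0],"rot":[0,0,0],"jaw":0}]'
python3 -c "
from h import *
to([0,-190,45])"
```

```text
clock: 4.93
position: [0.4874, -0.1724, 0.0491]
ee_rot: [-2.473, -1.853, -0.109]
force: [0.3, -5.0, 7.2]
width: 0.003
t 4.93 TCP lane mm [   3.  -187.6   49.1] tip [   3.1 -186.4   35.1] F lane [ 1.7 -4.7  7.2] w 0.003
tool axes in lane (cols)
 [[-0.001  1.     0.002]
 [ 0.996  0.     0.086]
 [ 0.086  0.003 -0.996]]
q [-0.1   0.57  0.56  2.06 -0.62  0.69  0.6 ]
rot tool deg [0.14 0.04 0.03] shift in cur tool [-0.0028 -0.003   0.0039] in goal tool [-0.0028 -0.003   0.0039]
```

```bash
python3 -m creep '[{"translation":[0,0,0.003],"rot":[0,0,0],"jaw":0},{"translation":[0,0,0.003],"rot":[0,0,0],"jaw":0},{"translation":[0,-0.001,0.002],"rot":[0,0,0],"jaw":0},{"translation":[0,-0.001,0],"rot":[0,0,0],"jaw":0},{"translation":[0,0,0],"rot":[0,0,0],"jaw":0}]'
python3 -c "
from h import *
to([0,-190,45])"
```

```text
clock: 5.35
position: [0.4875, -0.1726, 0.0445]
ee_rot: [-2.476, -1.853, -0.116]
force: [-7.1, -3.3, 49.7]
width: 0.007
t 5.35 TCP lane mm [   3.1 -187.7   44.5] tip [   3.2 -186.5   30.5] F lane [-5.9 -5.1 49.7] w 0.007
tool axes in lane (cols)
 [[ 0.     1.     0.008]
 [ 0.996 -0.001  0.088]
 [ 0.088  0.008 -0.996]]
q [-0.1   0.57  0.55  2.07 -0.63  0.67  0.61]
rot tool deg [ 0.46 -0.04 -0.02] shift in cur tool [-0.0022 -0.0031 -0.0007] in goal tool [-0.0022 -0.0031 -0.0007]
```

```bash
python3 -m creep '[{"translation":[0.002,-0.001,-0.002],"rot":[0,0,0],"jaw":0},{"translation":[0.004,-0.001,0.0003],"rot":[0,0,0],"jaw":0},{"translation":[0.005,0,0.0004],"rot":[0,0,0],"jaw":0},{"translation":[0.005,0,0.0005],"rot":[0,0,0],"jaw":0},{"translation":[0.005,0,0.0004],"rot":[0,0,0],"jaw":0},{"translation":[0.005,0,0.0005],"rot":[0,0,0],"jaw":0}]'
python3 -c "
from h import *
to([0,-150,45])"
```

```text
clock: 5.85
position: [0.4922, -0.1505, 0.0452]
ee_rot: [-2.482, -1.853, -0.11]
force: [-4.1, -16.8, 24.6]
width: 0.009
t 5.85 TCP lane mm [   1.5 -165.2   45.2] tip [   1.6 -164.1   31.2] F lane [  0.8 -17.3  24.6] w 0.009
tool axes in lane (cols)
 [[ 0.003  1.     0.009]
 [ 0.997 -0.004  0.082]
 [ 0.082  0.009 -0.997]]
q [-0.15  0.57  0.55  2.08 -0.63  0.66  0.56]
rot tool deg [ 0.51  0.29 -0.17] shift in cur tool [ 0.0151 -0.0015  0.0014] in goal tool [ 0.0151 -0.0015  0.0015]
```

```bash
python3 -m creep '[{"translation":[0.006,0,0.0005],"rot":[0,0,0],"jaw":0},{"translation":[0.006,0,0.0005],"rot":[0,0,0],"jaw":0},{"translation":[0.006,0,0.0006],"rot":[0,0,0],"jaw":0},{"translation":[0.006,0,0.0005],"rot":[0,0,0],"jaw":0},{"translation":[0.006,0,0.0005],"rot":[0,0,0],"jaw":0},{"translation":[0.006,0,0.0005],"rot":[0,0,0],"jaw":0}]'
python3 -c "
from h import *
to([0,-120,45])"
```

```text
clock: 6.35
position: [0.5025, -0.1164, 0.0453]
ee_rot: [-2.484, -1.852, -0.11]
force: [-3.7, -17.8, 24.3]
width: 0.006
t 6.35 TCP lane mm [   1.7 -129.7   45.3] tip [   1.9 -128.5   31.3] F lane [  1.5 -18.1  24.3] w 0.006
tool axes in lane (cols)
 [[ 0.004  1.     0.009]
 [ 0.997 -0.005  0.082]
 [ 0.082  0.009 -0.997]]
q [-0.22  0.57  0.56  2.08 -0.64  0.65  0.5 ]
rot tool deg [ 0.54  0.32 -0.22] shift in cur tool [ 0.0096 -0.0018  0.001 ] in goal tool [ 0.0096 -0.0017  0.0011]
```

```bash
python3 - <<'E'
from h import *
import cv2
a=optics.get_image("side")[150:350,250:470];b=optics.get_image("top")[145:295,220:442]
cv2.imwrite("pics/c2.png",np.hstack([cv2.resize(a,(400,364)),cv2.resize(b,(400,364))])[:,:,::-1])
for z in(.045,.06): print(proj("top",L2W(V,[[.076,.02,z],[-.076,.02,z]])).round(1).tolist())
E
```

```text
[[315.6, 182.6], [297.0, 247.2]]
[[315.6, 181.2], [296.8, 246.6]]
```

View pics/c2.png

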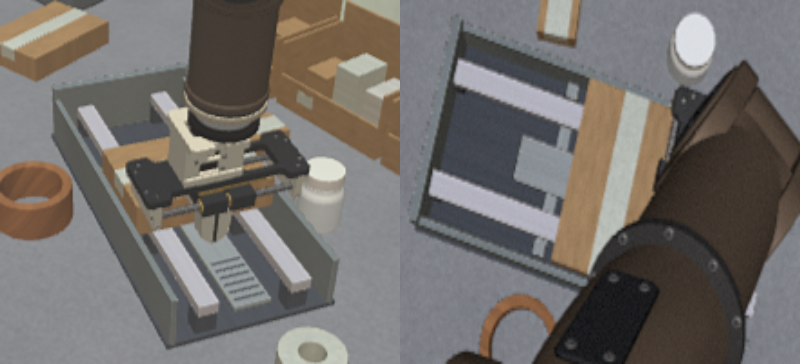

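The carton moves squarely, with its front edge about 10 mm before the sunken posts (crop about 590,90). Fz is steady at 24 N, so the pedal is held at its stop. I continue pushing.

```bash
python3 -m creep '[{"translation":[0.007,0,0.0006],"rot":[0,0,0],"jaw":0},{"translation":[0.007,-0.001,0.0006],"rot":[0,0,0],"jaw":0},{"translation":[0.007,0,0.0006],"rot":[0,0,0],"jaw":0},{"translation":[0.007,-0.001,0.0006],"rot":[0,0,0],"jaw":0},{"translation":[0.007,0,0.0006],"rot":[0,0,0],"jaw":0},{"translation":[0.007,0,0.0006],"rot":[0,0,0],"jaw":0},{"translation":[0.007,0,0.0006],"rot":[0,0,0],"jaw":0}]'
python3 -c "
from h import *
to([0,35,45])"
```

```text
clock: 7.03
position: [0.5144, -0.0686, 0.0453]
ee_rot: [-2.483, -1.851, -0.11]
force: [-4.3, -20.1, 25.9]
width: 0.005
t 7.03 TCP lane mm [ -0.3 -80.4  45.3] tip [ -0.1 -79.2  31.3] F lane [  1.6 -20.5  25.9] w 0.005
tool axes in lane (cols)
 [[ 0.004  1.     0.009]
 [ 0.997 -0.005  0.082]
 [ 0.082  0.009 -0.997]]
q [-0.32  0.57  0.56  2.08 -0.64  0.65  0.41]
rot tool deg [ 0.52  0.28 -0.24] shift in cur tool [ 0.115  -0.0003  0.0098] in goal tool [0.1149 0.0003 0.0103]
```

```bash
python3 -m creep '[{"translation":[0.008,0,0.0007],"rot":[0,0,0],"jaw":0},{"translation":[0.008,0,0.0006],"rot":[0,0,0],"jaw":0},{"translation":[0.008,0,0.0007],"rot":[0,0,0],"jaw":0},{"translation":[0.008,0,0.0006],"rot":[0,0,0],"jaw":0},{"translation":[0.008,0,0.0007],"rot":[0,0,0],"jaw":0},{"translation":[0.008,0,0.0007],"rot":[0,0,0],"jaw":0}]'
python3 -c "
from h import *
to([0,35,45])"
```

```text
clock: 7.53
position: [0.5277, -0.022, 0.0453]
ee_rot: [-2.482, -1.85, -0.11]
force: [-4.4, -20.4, 24.1]
width: 0.01
t 7.53 TCP lane mm [ -0.6 -32.   45.3] tip [ -0.5 -30.8  31.4] F lane [  1.6 -20.8  24.1] w 0.01
tool axes in lane (cols)
 [[ 0.004  1.     0.008]
 [ 0.997 -0.005  0.083]
 [ 0.083  0.008 -0.997]]
q [-0.41  0.58  0.56  2.06 -0.65  0.65  0.32]
rot tool deg [ 0.46  0.24 -0.24] shift in cur tool [0.0667 0.0003 0.0059] in goal tool [0.0667 0.0006 0.0062]
```

```bash
python3 -m creep '[{"translation":[0.008,0,0.0007],"rot":[0,0,0],"jaw":0},{"translation":[0.008,0,0.0007],"rot":[0,0,0],"jaw":0},{"translation":[0.008,0,0.0007],"rot":[0,0,0],"jaw":0},{"translation":[0.008,0,0.0007],"rot":[0,0,0],"jaw":0},{"translation":[0.007,0,0.0006],"rot":[0,0,0],"jaw":0},{"translation":[0.006,0,0.0005],"rot":[0,0,0],"jaw":0}]'
python3 - <<'E'
from h import *
import cv2
to([0,35,45])
a=optics.get_image("side")[150:350,250:470];b=optics.get_image("top")[145:295,220:442]
cv2.imwrite("pics/c3.png",np.hstack([cv2.resize(a,(400,364)),cv2.resize(b,(400,364))])[:,:,::-1])
E
```

```text
clock: 8.03
position: [0.5403, 0.0215, 0.0453]
ee_rot: [-2.482, -1.85, -0.11]
force: [-4.9, -20.2, 25.0]
width: 0.005
t 8.03 TCP lane mm [-0.7 13.4 45.3] tip [-0.6 14.5 31.4] F lane [  1.  -20.8  25. ] w 0.005
tool axes in lane (cols)
 [[ 0.004  1.     0.007]
 [ 0.997 -0.005  0.083]
 [ 0.083  0.007 -0.996]]
q [-0.49  0.59  0.57  2.04 -0.65  0.66  0.24]
rot tool deg [ 0.43  0.22 -0.23] shift in cur tool [0.0215 0.0006 0.0021] in goal tool [0.0215 0.0007 0.0022]
```

View pics/c3.png

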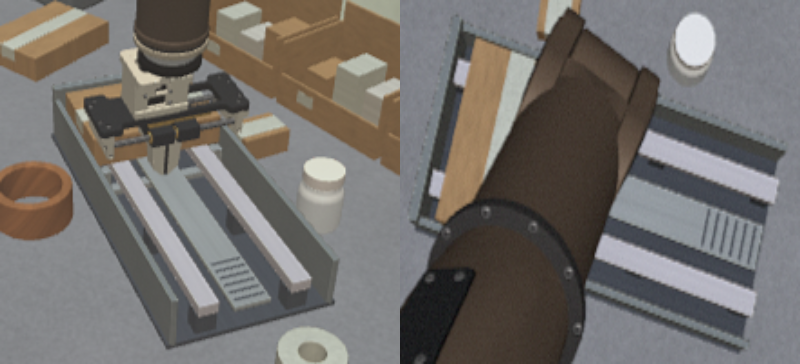

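The carton's front is about 20 mm short of the end plate (crop 465,150 vs 445,150) and still square. From here I push slowly up to contact.

```bash
python3 -m creep '[{"translation":[0.004,0,0.0003],"rot":[0,0,0],"jaw":0},{"translation":[0.004,0,0.0004],"rot":[0,0,0],"jaw":0},{"translation":[0.004,0,0.0003],"rot":[0,0,0],"jaw":0},{"translation":[0.003,0,0.0003],"rot":[0,0,0],"jaw":0},{"translation":[0.003,0,0.0002],"rot":[0,0,0],"jaw":0}]'
python3 -c "
from h import *
to([0,35,45])"
```

```text
clock: 8.55
position: [0.5452, 0.0385, 0.0454]
ee_rot: [-2.482, -1.85, -0.11]
force: [-4.1, -18.9, 23.7]
width: 0.003
t 8.55 TCP lane mm [-0.9 31.1 45.4] tip [-0.8 32.2 31.4] F lane [  1.4 -19.3  23.7] w 0.003
tool axes in lane (cols)
 [[ 0.004  1.     0.007]
 [ 0.997 -0.005  0.083]
 [ 0.083  0.007 -0.996]]
q [-0.53  0.6   0.57  2.02 -0.65  0.67  0.2 ]
rot tool deg [ 0.4   0.22 -0.25] shift in cur tool [0.0039 0.0008 0.0007] in goal tool [0.0039 0.0009 0.0007]
```

```bash
python3 -m creep '[{"translation":[0.0015,0,0.0001],"rot":[0,0,0],"jaw":0},{"translation":[0.0015,0,0.0001],"rot":[0,0,0],"jaw":0},{"translation":[0.0015,0,0.0001],"rot":[0,0,0],"jaw":0}]'
python3 -c "
from h import *
to([0,35,45])"
```

```text
clock: 8.8
position: [0.5464, 0.0431, 0.0454]
ee_rot: [-2.481, -1.85, -0.11]
force: [-4.0, -18.4, 24.2]
width: 0.005
t 8.8 TCP lane mm [-1.  35.8 45.4] tip [-0.9 37.  31.4] F lane [  1.3 -18.8  24.2] w 0.005
tool axes in lane (cols)
 [[ 0.004  1.     0.007]
 [ 0.996 -0.005  0.084]
 [ 0.084  0.006 -0.996]]
q [-0.53  0.6   0.57  2.02 -0.65  0.67  0.2 ]
rot tool deg [ 0.38  0.2  -0.23] shift in cur tool [-0.0008  0.001   0.0003] in goal tool [-0.0008  0.001   0.0003]
```

```bash
python3 -m creep '[{"translation":[0.001,0,0.0001],"rot":[0,0,0],"jaw":0},{"translation":[0.001,0,0.0001],"rot":[0,0,0],"jaw":0},{"translation":[0.001,0,0.0001],"rot":[0,0,0],"jaw":0}]'
python3 - <<'E'
from h import *
import cv2
show()
a=optics.get_image("side")[170:280,260:420];b=optics.get_image("top")[145:255,225:385]
cv2.imwrite("pics/c4.png",np.hstack([cv2.resize(a,(400,275)),cv2.resize(b,(400,275))])[:,:,::-1])
E
```

```text
clock: 9.05
position: [0.5466, 0.0436, 0.0453]
ee_rot: [-2.484, -1.848, -0.107]
force: [-8.9, -28.8, 29.2]
width: 0.007
t 9.05 TCP lane mm [-0.9 36.3 45.3] tip [-0.8 37.4 31.4] F lane [ -0.5 -30.1  29.2] w 0.007
tool axes in lane (cols)
 [[ 0.006  1.     0.007]
 [ 0.997 -0.007  0.081]
 [ 0.081  0.006 -0.997]]
q [-0.54  0.6   0.58  2.02 -0.65  0.67  0.19]
```

View pics/c4.png

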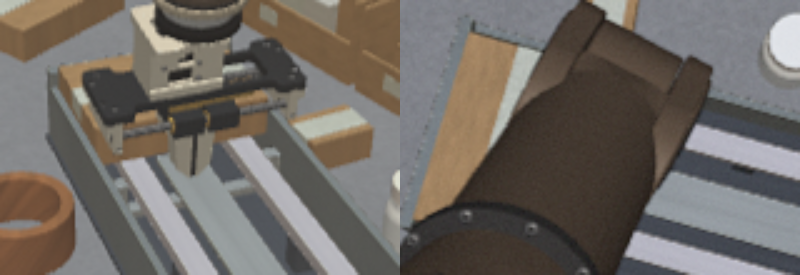

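The force jumped to 30 N and the tool stopped at y = 36.3, so the carton is against the plate (rear at about 45.5). The posts show clear behind it (side crop 125,185 and 265,180). Next I back off while still pressing, then lift.

```bash
python3 -m creep '[{"translation":[-0.003,0,-0.0003],"rot":[0,0,0],"jaw":0},{"translation":[-0.004,0,-0.0003],"rot":[0,0,0],"jaw":0},{"translation":[-0.004,0,-0.0003],"rot":[0,0,0],"jaw":0},{"translation":[0,0,0],"rot":[0,0,0],"jaw":0}]'
python3 -c "
from h import *
show()"
```

```text
clock: 9.48
position: [0.5459, 0.0423, 0.0456]
ee_rot: [-2.471, -1.853, -0.119]
force: [4.2, 1.3, 16.5]
width: 0.005
t 9.48 TCP lane mm [-1.3 34.9 45.6] tip [-1.2 36.2 31.6] F lane [ 3.7  2.5 16.5] w 0.005
tool axes in lane (cols)
 [[-0.002  1.     0.006]
 [ 0.996  0.001  0.092]
 [ 0.092  0.006 -0.996]]
q [-0.52  0.6   0.56  2.02 -0.66  0.67  0.21]
```

```bash
python3 -m creep '[{"translation":[-0.003,0,-0.0003],"rot":[0,0,0],"jaw":0},{"translation":[-0.003,0,-0.0003],"rot":[0,0,0],"jaw":0},{"translation":[0,0,0],"rot":[0,0,0],"jaw":0}]'
python3 -c "
from h import *
show()"
```

```text
clock: 9.73
position: [0.544, 0.0388, 0.0456]
ee_rot: [-2.467, -1.855, -0.12]
force: [4.1, 7.9, 16.2]
width: 0.001
t 9.73 TCP lane mm [-2.1 31.  45.6] tip [-2.  32.3 31.7] F lane [ 1.7  8.8 16.2] w 0.001
tool axes in lane (cols)
 [[-0.004  1.     0.004]
 [ 0.996  0.003  0.094]
 [ 0.094  0.005 -0.996]]
q [-0.51  0.59  0.56  2.03 -0.66  0.67  0.22]
```

```bash
python3 -m creep '[{"translation":[-0.001,0,-0.003],"rot":[0,0,0],"jaw":0},{"translation":[-0.001,0,-0.004],"rot":[0,0,0],"jaw":0},{"translation":[0,0,-0.004],"rot":[0,0,0],"jaw":0},{"translation":[0,0,-0.004],"rot":[0,0,0],"jaw":0},{"translation":[0,0,-0.005],"rot":[0,0,0],"jaw":0},{"translation":[0,0,-0.006],"rot":[0,0,0],"jaw":0},{"translation":[0,0,-0.01],"rot":[0,0,0],"jaw":0},{"translation":[0,0,-0.02],"rot":[0,0,0],"jaw":0},{"translation":[0,0,-0.03],"rot":[0,0,0],"jaw":0},{"translation":[0,0,-0.035],"rot":[0,0,0],"jaw":0},{"translation":[0,0,-0.035],"rot":[0,0,0],"jaw":0},{"translation":[0,0,-0.035],"rot":[0,0,0],"jaw":0}]'
python3 -c "
from h import *
show()"
```

```text
clock: 10.73
position: [0.5343, 0.017, 0.2353]
ee_rot: [-2.471, -1.851, -0.106]
force: [0.3, 0.3, 0.3]
width: 0.005
t 10.73 TCP lane mm [ -5.2   7.3 235.3] tip [ -5.2   8.5 221.4] F lane [0.2 0.4 0.3] w 0.005
tool axes in lane (cols)
 [[ 0.     1.    -0.001]
 [ 0.996  0.     0.087]
 [ 0.087 -0.001 -0.996]]
q [-0.67  0.33  0.79  1.87 -0.37  1.05 -0.01]
```

Clear. I move back towards the start side (−x lane, +y) so the top camera can see.

```bash
python3 -m creep '[{"translation":[0.015,-0.03,-0.002],"rot":[0,0,0],"jaw":0},{"translation":[0.02,-0.03,0],"rot":[0,0,0],"jaw":0},{"translation":[0.025,-0.03,0],"rot":[0,0,0],"jaw":0},{"translation":[0.025,-0.03,0],"rot":[0,0,0],"jaw":0},{"translation":[0.025,-0.03,0],"rot":[0,0,0],"jaw":0},{"translation":[0.03,-0.025,0],"rot":[0,0,0],"jaw":0},{"translation":[0.03,-0.025,0],"rot":[0,0,0],"jaw":0},{"translation":[0.03,-0.02,0],"rot":[0,0,0],"jaw":0},{"translation":[0.03,-0.02,0],"rot":[0,0,0],"jaw":0},{"translation":[0.03,-0.01,0],"rot":[0,0,0],"jaw":0},{"translation":[0.03,-0.01,0],"rot":[0,0,0],"jaw":0},{"translation":[0,0,0],"rot":[0,0,0],"jaw":0}]'
python3 - <<'E'
from h import *
import cv2
show()
a=optics.get_image("side");b=optics.get_image("top")
cv2.imwrite("pics/s5.png",a[:,:,::-1]);cv2.imwrite("pics/t5.png",b[:,:,::-1])
cv2.imwrite("pics/c5.png",np.hstack([cv2.resize(a[170:350,250:450],(400,360)),cv2.resize(b[145:295,220:387],(400,360))])[:,:,::-1])
cs=np.array([[s*85,105+d,90] for s in(1,-1) for d in(60,-60)])/1e3
print((np.c_[proj("top",L2W(V,cs))]-[220,145]).round(1)*2.4)
for n in("top","side"):
  for t in("posts_top","carton_center"): print(n,t,[(q['score'],q['location']) for q in optics.pinpoint(n,t)][:3])
  print(proj(n,L2W(V,[[0,.02,.06],[0,.02,.045],[0,.105,.07]])).round(1).tolist())
E
```

```text
clock: 11.73
position: [0.3647, 0.3738, 0.2615]
ee_rot: [-2.463, -1.86, -0.11]
force: [-0.3, 0.1, 0.3]
width: 0.007
t 11.73 TCP lane mm [-268.3  302.1  261.5] tip [-268.3  303.3  247.5] F lane [-0.3 -0.   0.3] w 0.007
tool axes in lane (cols)
 [[-0.008  1.    -0.   ]
 [ 0.996  0.008  0.089]
 [ 0.089  0.    -0.996]]
q [-1.38  0.21  0.61  1.89 -0.2   1.   -0.96]
[[ 78.48  27.84]
 [205.44  63.36]
 [ 24.72 206.64]
 [153.36 243.12]]
top posts_top [(0.71, [302.6, 211.3])]
top carton_center [(0.85, [457.0, 369.1]), (0.61, [267.5, 204.4])]
[[306.2, 213.7], [306.4, 214.7], [269.0, 202.6]]
side posts_top [(0.57, [340.3, 231.4])]
side carton_center [(0.84, [327.9, 206.8]), (0.79, [140.4, 242.5]), (0.63, [295.4, 415.0])]
[[338.2, 231.6], [338.0, 237.0], [325.2, 209.6]]
```

View pics/c5.png

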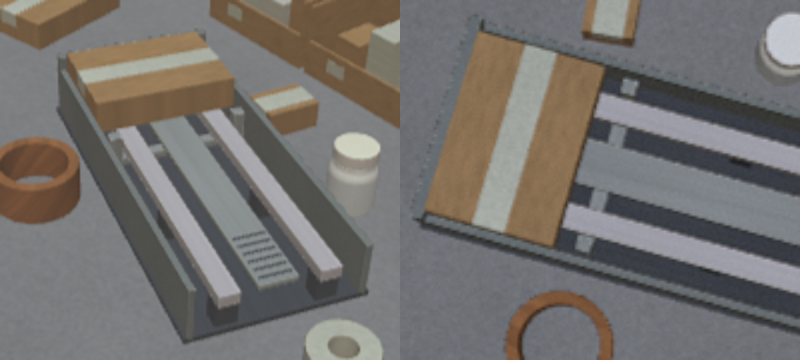

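View pics/t5.png

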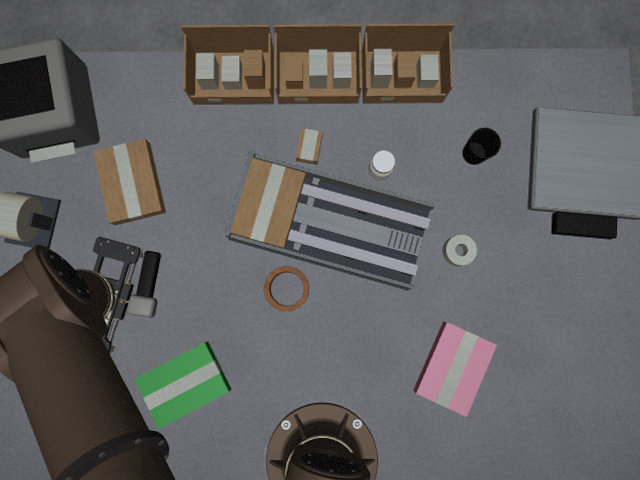

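The carton's corners match the "against plate" prediction (rear corners within 1 px). The posts are up behind it at top (316,181) and (297,247), and the other things sit where they were.

```bash
python3 -c "
from h import *
print(arm.sign_off())"
```

```text
the job is handed in; nothing more can be done
None
```

The carton is at the lane's end against the upright plate, the posts have sprung up behind it, and I handed the job in at about 12 s of the 37 s.

**What I did:** I pressed the pedal to its stop with the closed fingertips behind the carton. I held it there at about 24–29 N while sliding forward and pushing the carton over the sunken posts. When the force jumped to about 30 N and the tool stopped, the carton was against the plate. I then backed off about 5 mm with the pedal still down, lifted, and moved away.

**Last checks:**
- **Carton:** three of its four corners lie within about 1 px of the predicted resting position, and the front near corner reads about 3 px off by eye. It is square in the lane.
- **Posts:** the side view puts the post tops at the "up" height (row 231.4, predicted 231.6). The top camera's post estimate was 2–4 px off, too coarse to judge the height.
- **Bystanders:** nothing else on the bench appears to have moved in the top view. The parked gripper hangs clear above the scanner at about 0.25 m.
- **Forces:** the tool force read zero after the lift. The highest I read was about 50 N, at the fingertips, when the pedal first reached its stop, and I eased it off straight away.

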